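# Restock the nail-desk display tray in reverse order

### The arm

A 6-joint arm with a two-finger parallel gripper is mounted at the origin on the work surface. World frame = base frame: x ahead of the robot, y to its left, z up, the work surface at z = 0. Lengths are in m, angles in rad, forces in N, time in s.
With the tool pointing down it reaches from about 0.35 to 0.8 m from the base axis. Payload 7.3 kg.
Tool frame: the origin (TCP) lies on the centre line of the jaws, within the pads' length; the fingertips stand finger_overhang ahead of it and the grasp point (between the pads) lies 6 mm ahead of it (finger_overhang is the distance from the TCP to the fingertips, in m); z points along the fingers, y is the line along which they close (so a half turn about z gives the same grasp; the last joint's range is limited). The gripper opens to 85 mm and grips with 20 to 120 N. Pads are 22 mm wide; open, the fingers measure 114 mm over their backs; the gripper's body (76 mm by 85 mm) begins 54 mm behind the grasp point. The pads swing forward as they close: fully open they stand 13 mm farther back than shut.
Start: joints at [-1.251, 0.342, 1.524, -0, 1.275, -0.146], TCP at [0.236, -0.469, 0.224] pointing down, gripper open.
Joint ranges: [-2.53, 2.53], [-0.77, 2.02], [0.04, 2.7], [-1, 4.14], [0.28, 2.66], [-3.11, 3.11]. Speed limits (rad/s): [2.57, 2.57, 3.14, 3.14, 3.14, 3.14].

### API

Orientations are given as a unit quaternion [x, y, z, w].
In Python, from plant import get_obs, get_image, camera_model, sign_off, finger_overhang gives the robot as it stands.
- The arm moves only by the shell command python3 -m inch 'ROWS' [FORCE]. ROWS is JSON, a list of rows, each an object of numbers: "jaw": the closure, from 0 (fully open) to 1 (shut); "tx", "ty", "tz": the shift along the tool's x, y, z in mm; "yaw": the turn about the tool's z in rad. A call has exactly 8 rows; each row is the pose to reach, as a shift and turn from the pose commanded when the call began, along the tool's axes at that moment; what a row does not reach only later rows make up. A row lasts 1/10 s, in which the tool goes at most 50 mm and 8.59 degrees, less where a joint would pass 70% of its speed; a pose out of reach is approached as far as the arm can. A call with a gripper value outside its range is refused whole. The fingers move at their own pace and stop on an object; FORCE is the grip in N (left out, the last holds). Time passes only in rows, so rows that repeat a pose let the fingers close, or fill a call up. It gives the time, the measured TCP pose, the force, the opening and the grip force at its end, in the units of the state.
- get_obs(): the state, without advancing time (a new reading comes with each control period).
- get_image(name): name is "scene" or "top"; returns the picture (400x640x3 uint8, blue, green, red); there is no depth.
- camera_model(name): a dict with "K" (3x3 intrinsics, pixels), "world_to_cam" (4x4, takes a point from world to camera coordinates). Camera axes: x right, y up, looking along -z (the intrinsics and any distortion apply to the point x, -y, -z); pixel columns grow to the right and rows downward; lengths in m; the calibration is good to about 2 mm. A picture is of the moment at which its call begins. camera_model takes no time and is no camera call.
- sign_off(): hands the job in; it is judged then, once.
The state is a dict: "clock": time; "joints": joint angles; "dq": joint speeds; "joint_torque": joint torques, N m; "ee_pos": TCP position; "orientation": TCP orientation; "wrist_force": force on the tool from outside, world axes, zero at the start; "torque": the same for the moment, N m; "finger_gap": opening from 0.0 (shut) to 1.0 (fully open); "grasp_force": force on a finger pad.
Only numpy, scipy, OpenCV 4.12 (cv2) and the standard library are available. Lean on these libraries where they do the work, as an engineer would, in place of code of your own. Each camera call takes 0.05 s, during which the arm holds its last target. There are 200 camera calls.

### The job

Move the four containers (round bottle, square bottle, slim bottle and jar) from the holder with the fitted pockets to the empty display tray, one to a compartment, in the reverse order: the one now at the left end of the holder (left and right as the robot faces them) goes to the right end of the tray, and so on along the row. Keep each one upright all the way, and leave each standing flat on the floor of its compartment.

Things in the scene. Friction and masses are not known exactly. Their poses are not given: they have to be found in the camera images.
- bottle_round: nail polish bottle, 76 mm tall: round white body 36 mm across and 40 mm tall with sloping shoulder, upright black round cap 16 mm across from 40 to 76 mm up. Origin: centre of its underside, z up; loose, about 70 g.
- bottle_square: nail polish bottle, 78 mm tall: square white body 32 x 32 mm and 44 mm tall, upright black round cap 16 mm across from 44 to 78 mm up. Origin: centre of its underside, z up; loose, about 80 g.
- jar: squat white gel jar, 44 mm tall: round body 40 mm across and 26 mm tall under a wide black lid 42 mm across from 26 to 44 mm up. Origin: centre of its underside, z up; loose, about 90 g.
- bottle_slim: slim cuticle oil bottle, 78 mm tall: round white body 28 mm across and 46 mm tall, thick black round cap 24 mm across from 46 to 78 mm up. Origin: centre of its underside, z up; loose, about 50 g.
- seat_round: fixed white block 60 x 60 x 14 mm standing on the holder, with an 8 mm deep round pocket 42 mm across, the round bottle's own place at the start; it stays where it is. Origin: centre of its underside (4 mm above the table); x, y, z axes parallel to the holder's. The bottle's underside stands 6 mm above this origin.
- seat_square: fixed white block 60 x 60 x 14 mm standing on the holder, with an 8 mm deep square pocket 38 x 38 mm, the square bottle's own place at the start; it stays where it is. Origin: centre of its underside (4 mm above the table); x, y, z axes parallel to the holder's. The bottle's underside stands 6 mm above this origin.
- seat_jar: fixed white block 60 x 60 x 14 mm standing on the holder, with an 8 mm deep round pocket 48 mm across (the widest), the jar's own place at the start; it stays where it is. Origin: centre of its underside (4 mm above the table); x, y, z axes parallel to the holder's. The bottle's underside stands 6 mm above this origin.
- seat_slim: fixed white block 60 x 60 x 14 mm standing on the holder, with an 8 mm deep round pocket 34 mm across (the narrowest), the slim bottle's own place at the start; it stays where it is. Origin: centre of its underside (4 mm above the table); x, y, z axes parallel to the holder's. The bottle's underside stands 6 mm above this origin.
- src: the holder the bottles come from: fixed grey base plate 68 x 264 x 4 mm carrying the four pocket blocks in a row (any order), centres at y = +96, +32, -32 and -96 mm. Origin: centre of its underside, on the table; y runs along the row towards the robot's left, x away from the robot (turned at most 0.2 rad), z up.
- dst: the display tray: fixed white tray 68 x 262 mm, empty, with four grey-floored compartments in a row, centres at y = +96, +32, -32, -96 mm, each about 56 x 58 mm inside; walls 6 mm thick, 13 to 14 mm high; floor 6 mm above the table. Origin: centre of its underside, on the table; axes as the holder's, also turned at most 0.2 rad. Stands about 190 mm in front of or behind the holder.

How it is judged:
At the end, for the whole second after the job is handed in: Each container stands released, still, upright (0.1 rad) on the floor of its tray compartment (height within 5 mm; within 18 mm of the compartment's centre in x and y), at the tray y that mirrors its pocket block's y on the holder (+96 to -96, +32 to -32, and so on) (((y of seat_round in the frame of src between 0.076 and 0.116 m and y of bottle_round in the frame of dst between -0.114 and -0.078 m) or (y of seat_round in the frame of src between 0.012 and 0.052 m and y of bottle_round in the frame of dst between -0.05 and -0.014 m) or (y of seat_round in the frame of src between -0.052 and -0.012 m and y of bottle_round in the frame of dst between 0.014 and 0.05 m) or (y of seat_round in the frame of src between -0.116 and -0.076 m and y of bottle_round in the frame of dst between 0.078 and 0.114 m)) and x of bottle_round in the frame of dst between -0.018 and 0.018 m and z of bottle_round in the frame of dst between 0.001 and 0.011 m and angle between each of bottle_round, bottle_square, jar, bottle_slim's own z axis and vertical below 0.1 rad and linear speed of each of bottle_round, bottle_square, jar, bottle_slim below 0.02 m/s and ((y of seat_square in the frame of src between 0.076 and 0.116 m and y of bottle_square in the frame of dst between -0.114 and -0.078 m) or (y of seat_square in the frame of src between 0.012 and 0.052 m and y of bottle_square in the frame of dst between -0.05 and -0.014 m) or (y of seat_square in the frame of src between -0.052 and -0.012 m and y of bottle_square in the frame of dst between 0.014 and 0.05 m) or (y of seat_square in the frame of src between -0.116 and -0.076 m and y of bottle_square in the frame of dst between 0.078 and 0.114 m)) and x of bottle_square in the frame of dst between -0.018 and 0.018 m and z of bottle_square in the frame of dst between 0.001 and 0.011 m and ((y of seat_jar in the frame of src between 0.076 and 0.116 m and y of jar in the frame of dst between -0.114 and -0.078 m) or (y of seat_jar in the frame of src between 0.012 and 0.052 m and y of jar in the frame of dst between -0.05 and -0.014 m) or (y of seat_jar in the frame of src between -0.052 and -0.012 m and y of jar in the frame of dst between 0.014 and 0.05 m) or (y of seat_jar in the frame of src between -0.116 and -0.076 m and y of jar in the frame of dst between 0.078 and 0.114 m)) and x of jar in the frame of dst between -0.018 and 0.018 m and z of jar in the frame of dst between 0.001 and 0.011 m and ((y of seat_slim in the frame of src between 0.076 and 0.116 m and y of bottle_slim in the frame of dst between -0.114 and -0.078 m) or (y of seat_slim in the frame of src between 0.012 and 0.052 m and y of bottle_slim in the frame of dst between -0.05 and -0.014 m) or (y of seat_slim in the frame of src between -0.052 and -0.012 m and y of bottle_slim in the frame of dst between 0.014 and 0.05 m) or (y of seat_slim in the frame of src between -0.116 and -0.076 m and y of bottle_slim in the frame of dst between 0.078 and 0.114 m)) and x of bottle_slim in the frame of dst between -0.018 and 0.018 m and z of bottle_slim in the frame of dst between 0.001 and 0.011 m); the robot touches nothing.
It fails at once if a container is tipped over (more than 0.6 rad) (angle between any of bottle_round, bottle_square, jar, bottle_slim's own z axis and vertical above 0.6 rad).
It also fails if it takes over 104 s, if anything falls off the work surface, if the arm or the gripper's body presses on something with over 40 N, if the wrist force passes 120 N, or if a joint passes its speed limit or range.

## Working session

There is one attempt and no reset: what is moved stays moved. The work goes in short steps, Python scripts to look and compute and a shell command to move; the robot and the scene stay as the last step left them, time stands still between calls to the robot, and variables do not carry over. Pictures are saved under pics/ and viewed, at most 14 in all, crops included, and the job is handed in when it is done.

```bash
ls; mkdir -p pics
python3 - <<'E'
from plant import *
import cv2
for n in("scene","top"):
    cv2.imwrite(f"pics/{n}0.png",get_image(n)); m=camera_model(n); print(n,m)
print(get_obs(), finger_overhang if not callable(finger_overhang) else finger_overhang())
E
```

```text
pics
scene {'K': array([[399.15089979,   0.        , 318.73616751],
       [  0.        , 399.15089979, 200.52294043],
       [  0.        ,   0.        ,   1.        ]]), 'world_to_cam': array([[-0.61334874,  0.78980992,  0.00190158,  0.3575483 ],
       [-0.66554735, -0.51814257,  0.53719177,  0.33128322],
       [ 0.42526468,  0.32822031,  0.84345799, -0.89372402],
       [ 0.        ,  0.        ,  0.        ,  1.        ]])}
top {'K': array([[364.75379979,   0.        , 320.11326193],
       [  0.        , 364.75379979, 202.79471031],
       [  0.        ,   0.        ,   1.        ]]), 'world_to_cam': array([[-0.2079211 , -0.97814443,  0.00151127,  0.07897173],
       [ 0.95813786, -0.20335698,  0.20153852, -0.5514547 ],
       [-0.19682645,  0.04335212,  0.97947942, -0.59283258],
       [ 0.        ,  0.        ,  0.        ,  1.        ]])}
{'clock': 0.1, 'joints': array([-1.25099116e+00,  3.42618189e-01,  1.52488250e+00,  7.16064154e-07,
        1.27540966e+00, -1.46019082e-01]), 'dq': array([ 0.00041184, -0.0013141 , -0.00194448,  0.00119874, -0.00088043,
        0.0007179 ]), 'joint_torque': array([ 1.51572847e-03, -4.34444833e+01, -2.46493274e+01, -2.18068731e-04,
        4.64163430e-03, -2.58654188e-05]), 'ee_pos': array([ 0.23570813, -0.4687193 ,  0.22372717]), 'orientation': array([ 9.72998181e-01,  2.30811840e-01, -5.68358345e-05, -6.56388634e-04]), 'wrist_force': array([ 0.76835039, -0.27670295,  0.50197879]), 'torque': array([-0.00199755, -0.05942631, -0.04219319]), 'grasp_force': 0.0, 'finger_gap': 0.9997965876434804} 0.025
```

View pics/top0.png

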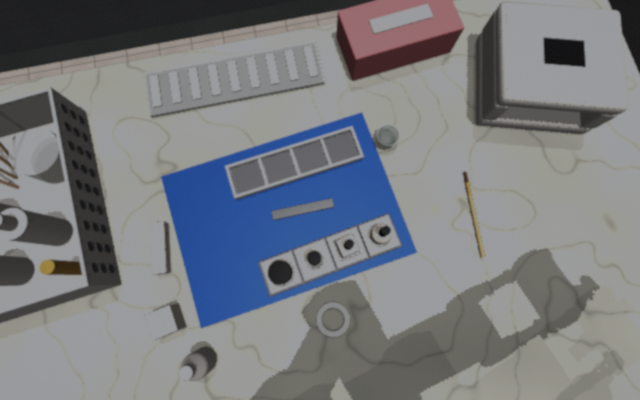

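View pics/scene0.png

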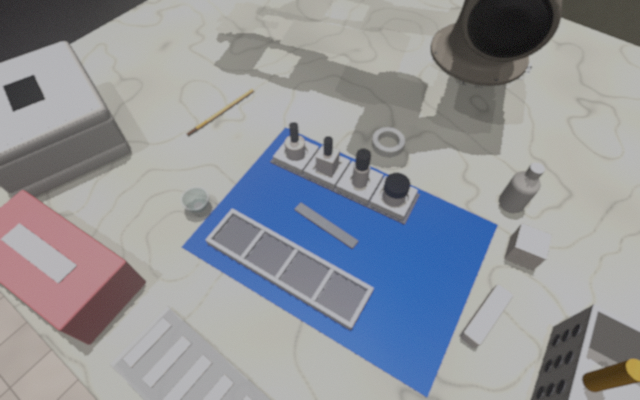

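The pictures show the holder (near side) with, left to right, the jar (top 280,271), slim (314,258), square (347,245) and round (381,232) bottles. The tray lies behind it, centred near (295,162) in the top view.

```bash
cat > h.py <<'E'
import cv2,numpy as np
from plant import *
def ray(n,uv,z):
    m=camera_model(n);W=m["world_to_cam"];R=W[:3,:3];c=-R.T@W[:3,3]
    p=np.linalg.inv(m["K"])@[uv[0],uv[1],1];d=R.T@(p*[1,-1,-1])
    return (c+d*(z-c[2])/d[2])[:2]
def proj(n,P):
    m=camera_model(n);p=m["world_to_cam"]@np.r_[P,1];q=m["K"]@(p[:3]*[1,-1,-1]);return q[:2]/q[2]
def blobs(img):
    hsv=cv2.cvtColor(img,cv2.COLOR_BGR2HSV)
    blue=((hsv[...,0]>100)&(hsv[...,0]<130)&(hsv[...,1]>140)).astype(np.uint8)
    c=max(cv2.findContours(blue,cv2.RETR_EXTERNAL,2)[0],key=cv2.contourArea)
    mat=cv2.fillConvexPoly(np.zeros_like(blue),cv2.convexHull(c),1)
    return hsv,mat&(1-blue),mat
E
python3 - <<'E'
from h import *
for n in("top","scene"):
    img=cv2.imread(f"pics/{n}0.png");hsv,nb,mat=blobs(img)
    for c in cv2.findContours(nb,cv2.RETR_EXTERNAL,2)[0]:
        if cv2.contourArea(c)<1500: continue
        r=cv2.minAreaRect(c);B=cv2.boxPoints(r)
        print(n,"rect",np.round(r[0]),np.round(r[1]))
        for z in(.014,.018):
            w=np.array([ray(n,b,z) for b in B]);e=w-np.roll(w,1,0)
            L=e[np.argmax(np.hypot(*e.T))];L=L*np.sign(L[1])
            print(z,w.mean(0).round(4),np.hypot(*e.T).round(3),"yaw",np.arctan2(-L[0],L[1]).round(3))
    dk=((hsv[...,2]<55)&(hsv[...,1]<140)).astype(np.uint8)&mat
    N,_,s,ce=cv2.connectedComponentsWithStats(dk)
    for i in range(1,N):
        if s[i,4]>40: print("dark",s[i],ce[i].round(1),[ray(n,ce[i],z).round(4) for z in(.054,.07,.088)])
E
```

```text
top rect [329. 254.] [ 38. 143.]
0.014 [ 0.4669 -0.0373] [0.069 0.266 0.071 0.261] yaw 0.154
0.018 [ 0.4667 -0.0372] [0.068 0.265 0.07  0.259] yaw 0.154
top rect [294. 162.] [ 37. 137.]
0.014 [ 0.6554 -0.0075] [0.074 0.27  0.076 0.264] yaw 0.119
0.018 [ 0.6541 -0.0076] [0.073 0.268 0.075 0.263] yaw 0.119
dark [379 227  10   9  67] [383.7 231. ] [array([ 0.4835, -0.1363]), array([ 0.4821, -0.1331]), array([ 0.4806, -0.1295])]
dark [344 240   9   9  54] [348.2 244.3] [array([ 0.4738, -0.07  ]), array([ 0.4727, -0.0685]), array([ 0.4714, -0.0668])]
dark [308 252  12  13 128] [313.6 257.8] [array([ 0.4636, -0.0061]), array([ 0.4627, -0.0062]), array([ 0.4617, -0.0063])]
dark [269 261  23  23 410] [279.7 272. ] [array([0.452 , 0.0558]), array([0.4514, 0.0542]), array([0.4508, 0.0523])]
scene rect [289. 266.] [174.  50.]
0.014 [ 0.6562 -0.0088] [0.264 0.086 0.282 0.074] yaw 0.088
0.018 [ 0.6574 -0.0074] [0.262 0.085 0.28  0.074] yaw 0.088
scene rect [345. 176.] [151.  38.]
0.014 [ 0.4694 -0.0376] [0.262 0.087 0.279 0.076] yaw 0.121
0.018 [ 0.4719 -0.036 ] [0.26  0.086 0.277 0.076] yaw 0.121
```

```bash
python3 - <<'E'
from h import *
for n in("top","scene"):
    img=cv2.imread(f"pics/{n}0.png");hsv,nb,mat=blobs(img)
    t=max([c for c in cv2.findContours(nb,cv2.RETR_EXTERNAL,2)[0]],key=lambda c:cv2.contourArea(c)*(np.linalg.norm(np.array(cv2.minAreaRect(c)[0])-((294,162) if n=="top" else (289,266)))<15))
    m=cv2.drawContours(np.zeros_like(nb),[t],-1,1,-1)
    v=hsv[...,2]; th,_=cv2.threshold(v[m>0],0,255,cv2.THRESH_OTSU)
    g=(m>0)&(v<th); g=cv2.erode(g.astype(np.uint8),np.ones((2,2)))
    N,_,s,ce=cv2.connectedComponentsWithStats(g)
    P=np.array([ray(n,ce[i],.006) for i in range(1,N) if s[i,4]>150]);print(n,th,s[1:,4],P.round(4))
    if len(P)==4:
        P=P[np.argsort(-P[:,1])];d=P[0]-P[3];print(P.mean(0).round(4),np.arctan2(-d[0],d[1]).round(3),np.hypot(*d).round(3))
E
python3 -m inch '[{"yaw":-0.15},{"yaw":-0.3},{"yaw":-0.45},{"yaw":-0.6},{"yaw":-0.75},{"yaw":-0.9},{"yaw":-1.05},{"yaw":-1.2}]' 40
```

```text
top 125.0 [722 715 731  22 756  24   2  76] [[ 0.669  -0.1048]
 [ 0.6618 -0.0404]
 [ 0.6545  0.0241]
 [ 0.647   0.089 ]]
[ 0.6581 -0.008 ] 0.113 0.195
scene 155.0 [1042 1125  335 1231 1330] [[ 0.6645 -0.1038]
 [ 0.6572 -0.0394]
 [ 0.6882  0.0106]
 [ 0.65    0.0248]
 [ 0.6426  0.0888]]validation failed for argument at $[0]...
```

```bash
python3 -m inch '[{"jaw":0,"tx":0,"ty":0,"tz":0,"yaw":-0.15},{"jaw":0,"tx":0,"ty":0,"tz":0,"yaw":-0.3},{"jaw":0,"tx":0,"ty":0,"tz":0,"yaw":-0.45},{"jaw":0,"tx":0,"ty":0,"tz":0,"yaw":-0.6},{"jaw":0,"tx":0,"ty":0,"tz":0,"yaw":-0.75},{"jaw":0,"tx":0,"ty":0,"tz":0,"yaw":-0.9},{"jaw":0,"tx":0,"ty":0,"tz":0,"yaw":-1.05},{"jaw":0,"tx":0,"ty":0,"tz":0,"yaw":-1.2}]' 40
cat >> h.py <<'E'
def go(x,y,z,a=.155):
    from scipy.spatial.transform import Rotation as Ro
    o=get_obs();R=Ro.from_quat(o["orientation"]).as_matrix()
    cur=np.arctan2(R[1,1],R[0,1]);d=R.T@(np.array([x,y,z])-o["ee_pos"])*1000
    print("t",round(o["clock"],1),"pos",o["ee_pos"].round(4),"d",d.round(1),"yaw",round(cur-a,3),"tilt",round(np.arccos(-R[2,2]),4),"F",o["wrist_force"].round(1),"gap",round(o["finger_gap"],3),round(o["grasp_force"],1))
E
python3 -c "
from h import *
go(.482,-.132,.2)"
```

```text
clock: 0.9
ee_pos: [0.2357, -0.4688, 0.2239]
orientation: [0.67, 0.742, 0.0, -0.0]
wrist_force: [-0.4, -0.5, 0.0]
finger_gap: 0.999
grasp_force: 0.0
t 0.9 pos [ 0.2357 -0.4688  0.2239] d [310.2 279.   24.1] yaw -0.054 tilt 0.0009 F [-0.4 -0.5  0. ] gap 0.999 0.0
```

```bash
python3 -m inch '[{"jaw":0,"tx":30,"ty":28,"tz":0,"yaw":0},{"jaw":0,"tx":70,"ty":63,"tz":0,"yaw":0},{"jaw":0,"tx":110,"ty":99,"tz":0,"yaw":0},{"jaw":0,"tx":150,"ty":135,"tz":0,"yaw":0},{"jaw":0,"tx":190,"ty":171,"tz":0,"yaw":0},{"jaw":0,"tx":230,"ty":207,"tz":10,"yaw":0},{"jaw":0,"tx":270,"ty":243,"tz":20,"yaw":-0.02},{"jaw":0,"tx":310,"ty":279,"tz":24,"yaw":-0.05}]' >/dev/null
python3 -m inch '[{"jaw":0.4,"tx":0,"ty":0,"tz":0,"yaw":0},{"jaw":0.4,"tx":0,"ty":0,"tz":10,"yaw":0},{"jaw":0.4,"tx":0,"ty":0,"tz":30,"yaw":0},{"jaw":0.4,"tx":0,"ty":0,"tz":40,"yaw":0},{"jaw":0.4,"tx":0,"ty":0,"tz":40,"yaw":0},{"jaw":0.4,"tx":0,"ty":0,"tz":40,"yaw":0},{"jaw":0.4,"tx":0,"ty":0,"tz":40,"yaw":0},{"jaw":0.4,"tx":0,"ty":0,"tz":40,"yaw":0}]' >/dev/null
python3 - <<'E'
from h import *
go(.482,-.132,.16); go(.482,-.132,.078)
a=cv2.resize(get_image("top")[180:300,240:440],None,fx=3,fy=3);b=cv2.resize(get_image("scene")[80:230,240:440],None,fx=3,fy=2.4)
cv2.imwrite("pics/c1.png",np.hstack([cv2.resize(a,(400,300)),cv2.resize(b,(400,300))]))
E
```

```text
t 2.5 pos [ 0.468  -0.1566  0.1639] d [22.4 17.4  3.9] yaw -0.011 tilt 0.0014 F [ 0.3 -0.1 -0.3] gap 0.598 0.0
t 2.5 pos [ 0.468  -0.1566  0.1639] d [22.4 17.3 85.9] yaw -0.011 tilt 0.0014 F [ 0.3 -0.1 -0.3] gap 0.598 0.0
```

View pics/c1.png

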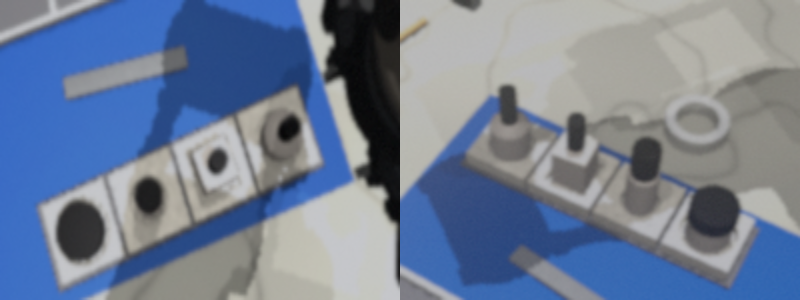

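Crops show the row jar, slim, square and round, all still in place. No gripper is visible above the round bottle in the right-hand crop, so I'll check by projecting the TCP.

Run:
```python
from h import *
p=get_obs()["ee_pos"]
for n in("top","scene"):
    m=camera_model(n);W=m["world_to_cam"];print(n,(-W[:3,:3].T@W[:3,3]).round(3),proj(n,p).round(),proj(n,[.482,-.132,.086]).round(),proj(n,[.46,.058,.054]).round())
cv2.imwrite("pics/c2.png",np.hstack([cv2.resize(get_image(n),(400,250)) for n in("top","scene")]))
```

```text
top [ 0.428 -0.009  0.692] [413. 229.] [385. 230.] [278. 268.]
scene [0.82  0.183 0.575] [284.  77.] [293. 125.] [395. 185.]
```

View pics/c2.png

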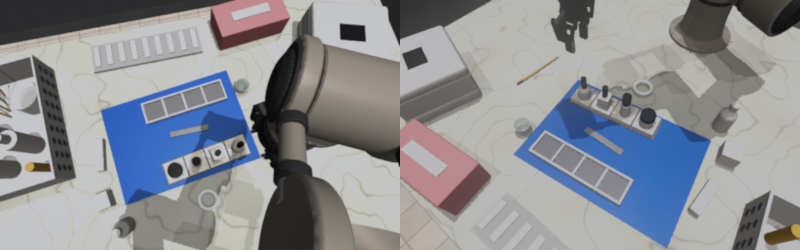

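```bash
python3 -m inch '[{"jaw":0.4,"tx":8,"ty":6,"tz":0,"yaw":-0.01},{"jaw":0.4,"tx":22,"ty":17,"tz":0,"yaw":-0.01},{"jaw":0.4,"tx":22,"ty":17,"tz":0,"yaw":-0.01},{"jaw":0.4,"tx":22,"ty":17,"tz":0,"yaw":-0.01},{"jaw":0.4,"tx":22,"ty":17,"tz":20,"yaw":-0.01},{"jaw":0.4,"tx":22,"ty":17,"tz":34,"yaw":-0.01},{"jaw":0.4,"tx":22,"ty":17,"tz":44,"yaw":-0.01},{"jaw":0.4,"tx":22,"ty":17,"tz":44,"yaw":-0.01}]' >/dev/null
python3 - <<'E'
from h import *
go(.482,-.132,.078)
p=get_obs()["ee_pos"]
for n in("top","scene"): print(proj(n,p-[0,0,.025]).round())
a=get_image("top")[130:290,280:480];b=get_image("scene")[20:180,190:390]
cv2.imwrite("pics/c3.png",cv2.resize(np.hstack([a,b]),(800,320)))
E
```

```text
t 3.5 pos [ 0.4805 -0.1319  0.118 ] d [-0.4  1.5 40. ] yaw -0.0 tilt 0.0026 F [-0.2  0.9 -0.8] gap 0.598 0.0
[386. 230.]
[294. 121.]
```

View pics/c3.png

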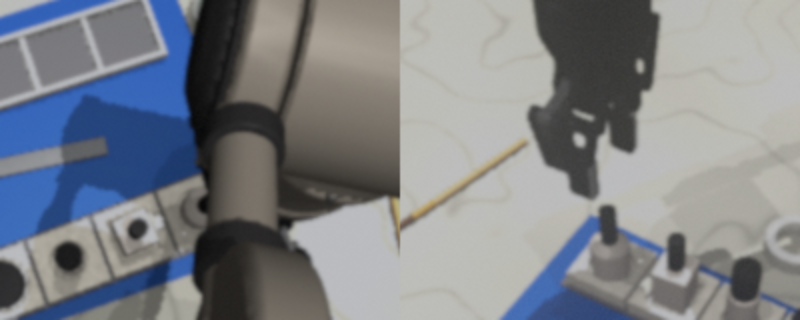

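The fingers straddle the round cap (cap at scene ≈ (294,123), fingertip midpoint ≈ (292,107), about 2 px off in column). Descending and gripping.

```bash
python3 -m inch '[{"jaw":0.4,"tx":0,"ty":1.5,"tz":8,"yaw":0},{"jaw":0.4,"tx":0,"ty":1.5,"tz":18,"yaw":0},{"jaw":0.4,"tx":0,"ty":1.5,"tz":28,"yaw":0},{"jaw":0.4,"tx":0,"ty":1.5,"tz":36,"yaw":0},{"jaw":0.4,"tx":0,"ty":1.5,"tz":40,"yaw":0},{"jaw":0.4,"tx":0,"ty":1.5,"tz":40,"yaw":0},{"jaw":0.6,"tx":0,"ty":1.5,"tz":40,"yaw":0},{"jaw":0.7,"tx":0,"ty":1.5,"tz":40,"yaw":0}]' 40
python3 -m inch '[{"jaw":0.8,"tx":0,"ty":0,"tz":0,"yaw":0},{"jaw":0.9,"tx":0,"ty":0,"tz":0,"yaw":0},{"jaw":1,"tx":0,"ty":0,"tz":0,"yaw":0},{"jaw":1,"tx":0,"ty":0,"tz":0,"yaw":0},{"jaw":1,"tx":0,"ty":0,"tz":0,"yaw":0},{"jaw":1,"tx":0,"ty":0,"tz":0,"yaw":0},{"jaw":1,"tx":0,"ty":0,"tz":0,"yaw":0},{"jaw":1,"tx":0,"ty":0,"tz":0,"yaw":0}]' 40
```

```text
clock: 4.4
ee_pos: [0.4831, -0.1318, 0.0795]
orientation: [0.65, 0.76, 0.0, 0.0]
wrist_force: [-0.4, -0.1, -0.2]
finger_gap: 0.297
grasp_force: 0.0
clock: 5.2
ee_pos: [0.4828, -0.1317, 0.0792]
orientation: [0.65, 0.76, -0.0, 0.0]
wrist_force: [0.1, 0.7, 0.2]
finger_gap: -0.001
grasp_force: 0.0
```

The fingers shut on nothing. Looking.

Run:
```python
from h import *
p=get_obs()["ee_pos"]
for n in("top","scene"): print(proj(n,p-[0,0,.025]).round(),proj(n,p).round())
a=get_image("top")[130:290,280:480];b=get_image("scene")[60:180,220:370]
cv2.imwrite("pics/c4.png",np.hstack([cv2.resize(a,(300,240)),cv2.resize(b,(500,400))[80:320]]))
cv2.imwrite("pics/c5.png",cv2.resize(b,(750,600)))
```

```text
[381. 232.] [384. 230.]
[294. 138.] [293. 128.]
```

View pics/c5.png

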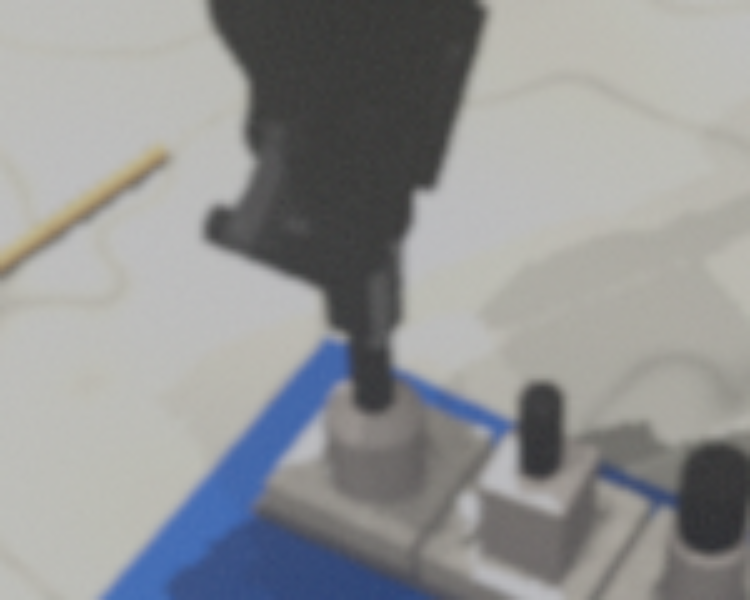

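The fingers appear to end at or near the cap's top, ~11 px above where the tips should project. I'll back off to where both cameras see the fingertips and triangulate them.

```bash
python3 -m inch '[{"jaw":1,"tx":0,"ty":0,"tz":-10,"yaw":0},{"jaw":1,"tx":0,"ty":0,"tz":-40,"yaw":0},{"jaw":1,"tx":0,"ty":0,"tz":-80,"yaw":0},{"jaw":1,"tx":-40,"ty":0,"tz":-120,"yaw":0},{"jaw":1,"tx":-80,"ty":0,"tz":-120,"yaw":0},{"jaw":1,"tx":-120,"ty":0,"tz":-120,"yaw":0},{"jaw":1,"tx":-150,"ty":0,"tz":-120,"yaw":0},{"jaw":1,"tx":-150,"ty":0,"tz":-120,"yaw":0}]' >/dev/null
python3 -m inch '[{"jaw":1,"tx":0,"ty":0,"tz":0,"yaw":0},{"jaw":1,"tx":0,"ty":0,"tz":0,"yaw":0},{"jaw":1,"tx":0,"ty":0,"tz":0,"yaw":0},{"jaw":1,"tx":0,"ty":0,"tz":0,"yaw":0},{"jaw":1,"tx":0,"ty":0,"tz":0,"yaw":0},{"jaw":1,"tx":0,"ty":0,"tz":0,"yaw":0},{"jaw":1,"tx":0,"ty":0,"tz":0,"yaw":0},{"jaw":1,"tx":0,"ty":0,"tz":0,"yaw":0}]' >/dev/null
python3 - <<'E'
from h import *
p=get_obs()["ee_pos"];go(.482,-.132,.2)
L=[]
for n in("top","scene"):
    u=proj(n,p-[0,0,.025]).round().astype(int);print(n,u,proj(n,p).round())
    im=get_image(n);cv2.imwrite(f"pics/raw_{n}.png",im)
    y0=min(max(u[1]-50,0),300);x0=min(max(u[0]-50,0),540);print(x0,y0)
    L.append(cv2.resize(im[y0:y0+100,x0:x0+100],(400,400),interpolation=cv2.INTER_CUBIC))
cv2.imwrite("pics/c6.png",np.hstack(L))
E
```

```text
t 6.9 pos [ 0.506  -0.2799  0.1992] d [149.8  -0.9  -0.8] yaw 0.0 tilt 0.0001 F [-0.6  0.1 -0.1] gap -0.004 0.0
top [489 185] [498. 181.]
439 135
scene [208  51] [204.  37.]
158 1
```

View pics/c6.png

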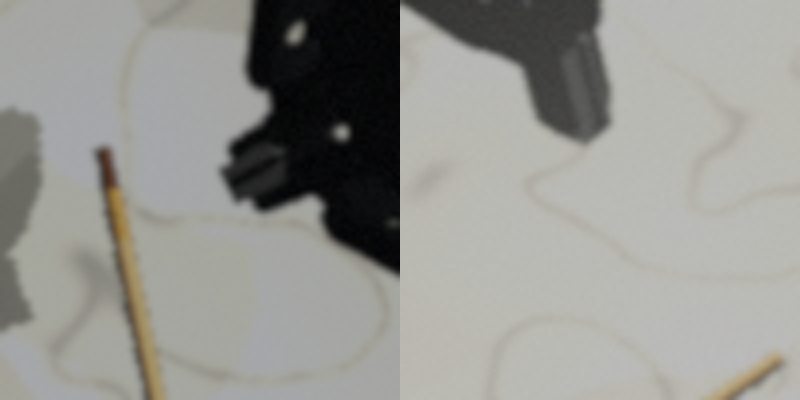

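Run:
```python
from h import *
p=get_obs()["ee_pos"]
def tri(a,b):
    A=[]
    for n,uv in(("top",a),("scene",b)):
        m=camera_model(n);P=m["K"]@np.diag([1,-1,-1])@m["world_to_cam"][:3]
        A+= [uv[0]*P[2]-P[0],uv[1]*P[2]-P[1]]
    v=np.linalg.svd(np.array(A))[2][3];return v[:3]/v[3]
for a,b in(((499.6,182),(201,33.5)),((498,183),(201,34)),((501,181),(203,35.5))):
    t=tri(a,b);print(t.round(4),(t-p).round(4),proj("top",t),proj("scene",t))
```

```text
[ 0.5052 -0.2824  0.2031] [-0.0009 -0.0025  0.0039] [500.83973037 180.49367537] [202.3956816   33.96515427]
[ 0.5051 -0.2813  0.2024] [-0.0009 -0.0013  0.0032] [499.8039776  180.79359113] [203.04075399  34.66661368]
[ 0.5045 -0.2837  0.1998] [-0.0015 -0.0038  0.0006] [500.69354243 181.36329446] [202.65937852  35.38132446]
```

The tips are at about the reported TCP height (+3 mm), so the tool really sits about 28 mm higher than nominal; horizontally it agrees within 3 mm. I'll go lower by that amount.

```bash
python3 -m inch '[{"jaw":0.4,"tx":20,"ty":0,"tz":0,"yaw":0},{"jaw":0.4,"tx":50,"ty":0,"tz":0,"yaw":0},{"jaw":0.4,"tx":85,"ty":0,"tz":10,"yaw":0},{"jaw":0.4,"tx":120,"ty":0,"tz":30,"yaw":0},{"jaw":0.4,"tx":140,"ty":0,"tz":50,"yaw":0},{"jaw":0.4,"tx":151,"ty":0,"tz":70,"yaw":0},{"jaw":0.4,"tx":151,"ty":0,"tz":80,"yaw":0},{"jaw":0.4,"tx":151,"ty":0,"tz":90,"yaw":0}]' >/dev/null
python3 -m inch '[{"jaw":0.4,"tx":0,"ty":0,"tz":5,"yaw":0},{"jaw":0.4,"tx":0,"ty":0,"tz":20,"yaw":0},{"jaw":0.4,"tx":0,"ty":0,"tz":35,"yaw":0},{"jaw":0.4,"tx":0,"ty":0,"tz":45,"yaw":0},{"jaw":0.4,"tx":0,"ty":0,"tz":55,"yaw":0},{"jaw":0.4,"tx":0,"ty":0,"tz":55,"yaw":0},{"jaw":0.6,"tx":0,"ty":0,"tz":55,"yaw":0},{"jaw":0.7,"tx":0,"ty":0,"tz":55,"yaw":0}]' 30
python3 -m inch '[{"jaw":0.8,"tx":0,"ty":0,"tz":0,"yaw":0},{"jaw":0.9,"tx":0,"ty":0,"tz":0,"yaw":0},{"jaw":1,"tx":0,"ty":0,"tz":0,"yaw":0},{"jaw":1,"tx":0,"ty":0,"tz":0,"yaw":0},{"jaw":1,"tx":0,"ty":0,"tz":0,"yaw":0},{"jaw":1,"tx":0,"ty":0,"tz":0,"yaw":0},{"jaw":1,"tx":0,"ty":0,"tz":0,"yaw":0},{"jaw":1,"tx":0,"ty":0,"tz":0,"yaw":0}]' 30
python3 -c "
from h import *
go(.483,-.130,.054);go(.6452,.0874,.16)"
```

```text
clock: 8.6
ee_pos: [0.4832, -0.131, 0.0548]
orientation: [0.65, 0.76, 0.0, 0.001]
wrist_force: [0.9, 0.8, -0.7]
finger_gap: 0.303
grasp_force: 0.0
clock: 9.4
ee_pos: [0.483, -0.1309, 0.0546]
orientation: [0.65, 0.76, 0.0, 0.0]
wrist_force: [-0.7, 0.4, 5.8]
finger_gap: 0.174
grasp_force: 29.6
t 9.4 pos [ 0.483  -0.1309  0.0546] d [0.9 0.1 0.6] yaw 0.0 tilt 0.001 F [-0.7  0.4  5.8] gap 0.174 29.6
t 9.4 pos [ 0.483  -0.1309  0.0546] d [ 190.6  194.  -105.4] yaw 0.0 tilt 0.001 F [-0.7  0.4  5.8] gap 0.174 29.6
```

```bash
python3 -m inch '[{"jaw":1,"tx":0,"ty":0,"tz":-4,"yaw":0},{"jaw":1,"tx":0,"ty":0,"tz":-14,"yaw":0},{"jaw":1,"tx":0,"ty":0,"tz":-30,"yaw":0},{"jaw":1,"tx":0,"ty":0,"tz":-50,"yaw":0},{"jaw":1,"tx":0,"ty":0,"tz":-70,"yaw":0},{"jaw":1,"tx":0,"ty":0,"tz":-90,"yaw":0},{"jaw":1,"tx":0,"ty":0,"tz":-101,"yaw":0},{"jaw":1,"tx":0,"ty":0,"tz":-105,"yaw":0}]'
python3 - <<'E'
from h import *
go(.6462,.0894,.16);go(.6462,.0894,.051)
cv2.imwrite("pics/c7.png",cv2.resize(get_image("scene")[20:170,210:410],(800,600)))
E
```

```text
clock: 10.2
ee_pos: [0.4831, -0.1309, 0.1605]
orientation: [0.65, 0.76, 0.0, 0.001]
wrist_force: [-0.2, 1.0, -1.5]
finger_gap: 0.174
grasp_force: 29.3
t 10.2 pos [ 0.4831 -0.1309  0.1605] d [192.5 195.1   0.6] yaw 0.0 tilt 0.0021 F [-0.2  1.  -1.5] gap 0.174 29.3
t 10.2 pos [ 0.4831 -0.1309  0.1605] d [192.6 194.9 109.6] yaw 0.0 tilt 0.0021 F [-0.2  1.  -1.5] gap 0.174 29.3
```

View pics/c7.png

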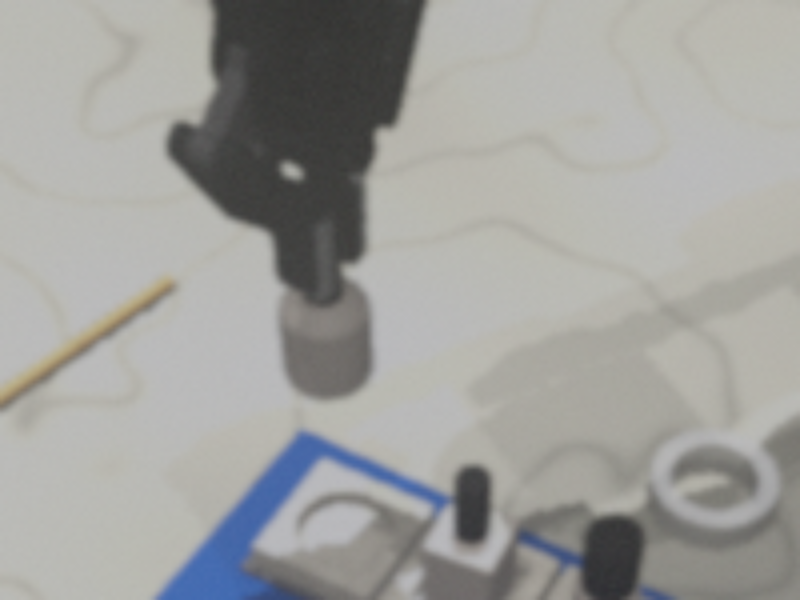

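The round bottle hangs upright from its cap, (326,340) in the crop, and its pocket is empty. Carrying it to the tray's left end.

```bash
python3 -m inch '[{"jaw":1,"tx":6,"ty":6,"tz":0,"yaw":0},{"jaw":1,"tx":20,"ty":20,"tz":0,"yaw":0},{"jaw":1,"tx":42,"ty":42,"tz":0,"yaw":0},{"jaw":1,"tx":66,"ty":67,"tz":0,"yaw":0},{"jaw":1,"tx":90,"ty":91,"tz":0,"yaw":0},{"jaw":1,"tx":114,"ty":116,"tz":0,"yaw":0},{"jaw":1,"tx":138,"ty":140,"tz":0,"yaw":0},{"jaw":1,"tx":160,"ty":162,"tz":0,"yaw":0}]' >/dev/null
python3 -m inch '[{"jaw":1,"tx":18,"ty":18,"tz":0,"yaw":0},{"jaw":1,"tx":27,"ty":27,"tz":0,"yaw":0},{"jaw":1,"tx":31,"ty":31,"tz":0,"yaw":0},{"jaw":1,"tx":32.5,"ty":33,"tz":8,"yaw":0},{"jaw":1,"tx":32.5,"ty":33,"tz":24,"yaw":0},{"jaw":1,"tx":32.5,"ty":33,"tz":44,"yaw":0},{"jaw":1,"tx":32.5,"ty":33,"tz":60,"yaw":0},{"jaw":1,"tx":32.5,"ty":33,"tz":70,"yaw":0}]'
python3 - <<'E'
from h import *
go(.6462,.0894,.0515)
cv2.imwrite("pics/c8.png",cv2.resize(get_image("scene")[150:350,200:400],(600,600)))
E
```

```text
clock: 11.85
ee_pos: [0.6443, 0.0884, 0.0872]
orientation: [0.651, 0.759, -0.001, -0.001]
wrist_force: [0.2, -0.3, -0.6]
finger_gap: 0.171
grasp_force: 29.4
t 11.8 pos [0.6443 0.0884 0.0872] d [ 0.7  2.1 35.7] yaw -0.001 tilt 0.003 F [ 0.2 -0.3 -0.6] gap 0.171 29.4
```

View pics/c8.png

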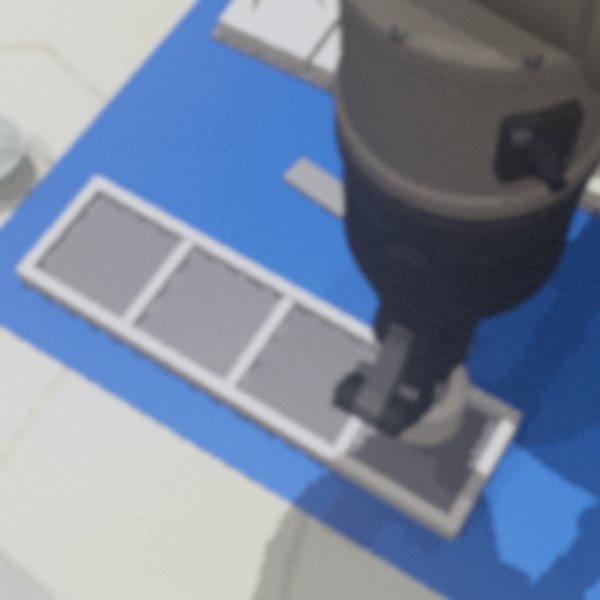

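The bottle is over the left-end compartment, its base about (430,440) in the crop against a compartment centre near (435,455). Lowering and releasing.

```bash
python3 -m inch '[{"jaw":1,"tx":0.5,"ty":1.5,"tz":6,"yaw":0},{"jaw":1,"tx":0.5,"ty":1.5,"tz":14,"yaw":0},{"jaw":1,"tx":0.5,"ty":1.5,"tz":22,"yaw":0},{"jaw":1,"tx":0.5,"ty":1.5,"tz":29,"yaw":0},{"jaw":1,"tx":0.5,"ty":1.5,"tz":33,"yaw":0},{"jaw":1,"tx":0.5,"ty":1.5,"tz":35,"yaw":0},{"jaw":1,"tx":0.5,"ty":1.5,"tz":35.5,"yaw":0},{"jaw":1,"tx":0.5,"ty":1.5,"tz":35.5,"yaw":0}]'
python3 -m inch '[{"jaw":1,"tx":0,"ty":0,"tz":0,"yaw":0},{"jaw":0.75,"tx":0,"ty":0,"tz":0,"yaw":0},{"jaw":0.7,"tx":0,"ty":0,"tz":0,"yaw":0},{"jaw":0.6,"tx":0,"ty":0,"tz":0,"yaw":0},{"jaw":0.5,"tx":0,"ty":0,"tz":0,"yaw":0},{"jaw":0.4,"tx":0,"ty":0,"tz":0,"yaw":0},{"jaw":0.4,"tx":0,"ty":0,"tz":-5,"yaw":0},{"jaw":0.4,"tx":0,"ty":0,"tz":-20,"yaw":0}]'
python3 -c "
from h import *
go(.473,-.067,.155);go(.473,-.067,.056)"
```

```text
clock: 12.7
ee_pos: [0.6472, 0.0903, 0.0539]
orientation: [0.65, 0.76, 0.0, 0.0]
wrist_force: [0.3, 1.0, -0.8]
finger_gap: 0.175
grasp_force: 29.4
clock: 13.5
ee_pos: [0.646, 0.0902, 0.0729]
orientation: [0.65, 0.76, -0.001, -0.001]
wrist_force: [0.4, -0.8, -0.1]
finger_gap: 0.599
grasp_force: 0.0
t 13.5 pos [0.646  0.0902 0.0729] d [-128.6 -195.5  -81.5] yaw -0.0 tilt 0.0032 F [ 0.4 -0.8 -0.1] gap 0.599 0.0
t 13.5 pos [0.646  0.0902 0.0729] d [-128.6 -195.2   17.5] yaw -0.0 tilt 0.0032 F [ 0.4 -0.8 -0.1] gap 0.599 0.0
```

```bash
python3 -m inch '[{"jaw":0.4,"tx":0,"ty":0,"tz":-15,"yaw":0},{"jaw":0.4,"tx":0,"ty":0,"tz":-40,"yaw":0},{"jaw":0.4,"tx":0,"ty":0,"tz":-65,"yaw":0},{"jaw":0.4,"tx":-16,"ty":-25,"tz":-80,"yaw":0},{"jaw":0.4,"tx":-38,"ty":-58,"tz":-82,"yaw":0},{"jaw":0.4,"tx":-60,"ty":-92,"tz":-82,"yaw":0},{"jaw":0.4,"tx":-82,"ty":-125,"tz":-82,"yaw":0},{"jaw":0.4,"tx":-104,"ty":-158,"tz":-82,"yaw":0}]' >/dev/null
python3 -m inch '[{"jaw":0.4,"tx":-16,"ty":-25,"tz":0,"yaw":0},{"jaw":0.4,"tx":-24.5,"ty":-37,"tz":0,"yaw":0},{"jaw":0.4,"tx":-24.5,"ty":-37,"tz":0,"yaw":0},{"jaw":0.4,"tx":-24.5,"ty":-37,"tz":10,"yaw":0},{"jaw":0.4,"tx":-24.5,"ty":-37,"tz":25,"yaw":0},{"jaw":0.4,"tx":-24.5,"ty":-37,"tz":35,"yaw":0},{"jaw":0.4,"tx":-24.5,"ty":-37,"tz":40,"yaw":0},{"jaw":0.4,"tx":-24.5,"ty":-37,"tz":40,"yaw":0}]' >/dev/null
python3 - <<'E'
from h import *
go(.473,-.067,.056)
cv2.imwrite("pics/c9.png",cv2.resize(get_image("scene")[40:340,200:420],(586,800))[:800][:,:][0:600] if 0 else cv2.resize(get_image("scene")[40:340,190:430],(480,600)))
E
```

```text
t 15.1 pos [ 0.4742 -0.0662  0.1147] d [-0.6 -1.2 58.7] yaw 0.001 tilt 0.0017 F [-0.1  0.1 -0.1] gap 0.601 0.0
```

View pics/c9.png

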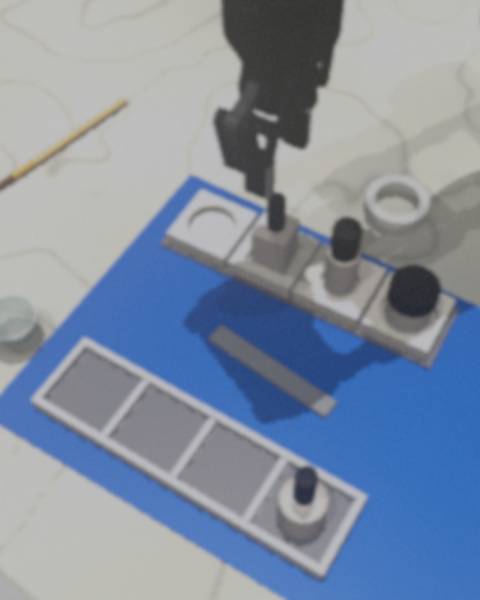

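The round bottle stands upright and roughly centred in the left-end compartment (303,515), and the gripper is over the square cap (275,205). Gripping the square bottle.

```bash
python3 -m inch '[{"jaw":0.4,"tx":0,"ty":-1,"tz":10,"yaw":0},{"jaw":0.4,"tx":0,"ty":-1,"tz":25,"yaw":0},{"jaw":0.4,"tx":0,"ty":-1,"tz":40,"yaw":0},{"jaw":0.4,"tx":0,"ty":-1,"tz":52,"yaw":0},{"jaw":0.4,"tx":0,"ty":-1,"tz":58,"yaw":0},{"jaw":0.4,"tx":0,"ty":-1,"tz":58,"yaw":0},{"jaw":0.6,"tx":0,"ty":-1,"tz":58,"yaw":0},{"jaw":0.7,"tx":0,"ty":-1,"tz":58,"yaw":0}]' 30
python3 -m inch '[{"jaw":0.8,"tx":0,"ty":0,"tz":0,"yaw":0},{"jaw":0.9,"tx":0,"ty":0,"tz":0,"yaw":0},{"jaw":1,"tx":0,"ty":0,"tz":0,"yaw":0},{"jaw":1,"tx":0,"ty":0,"tz":0,"yaw":0},{"jaw":1,"tx":0,"ty":0,"tz":0,"yaw":0},{"jaw":1,"tx":0,"ty":0,"tz":0,"yaw":0},{"jaw":1,"tx":0,"ty":0,"tz":0,"yaw":0},{"jaw":1,"tx":0,"ty":0,"tz":0,"yaw":0}]' 30
python3 -m inch '[{"jaw":1,"tx":0,"ty":0,"tz":-4,"yaw":0},{"jaw":1,"tx":0,"ty":0,"tz":-14,"yaw":0},{"jaw":1,"tx":0,"ty":0,"tz":-30,"yaw":0},{"jaw":1,"tx":0,"ty":0,"tz":-50,"yaw":0},{"jaw":1,"tx":0,"ty":0,"tz":-70,"yaw":0},{"jaw":1,"tx":0,"ty":0,"tz":-90,"yaw":0},{"jaw":1,"tx":0,"ty":0,"tz":-101,"yaw":0},{"jaw":1,"tx":0,"ty":0,"tz":-105,"yaw":0}]'
python3 -c "
from h import *
go(.653,.0255,.16)"
```

```text
clock: 15.95
ee_pos: [0.4737, -0.0671, 0.0583]
orientation: [0.65, 0.76, 0.0, 0.001]
wrist_force: [-0.3, -0.2, -0.5]
finger_gap: 0.306
grasp_force: 0.0
clock: 16.75
ee_pos: [0.4736, -0.067, 0.0582]
orientation: [0.65, 0.76, 0.0, 0.0]
wrist_force: [-1.0, -0.1, 6.6]
finger_gap: 0.173
grasp_force: 29.5
clock: 17.55
ee_pos: [0.4737, -0.067, 0.164]
orientation: [0.65, 0.76, 0.0, 0.001]
wrist_force: [0.2, -0.6, -0.7]
finger_gap: 0.171
grasp_force: 29.3
t 17.6 pos [ 0.4737 -0.067   0.164 ] d [ 63.7 191.4   4.3] yaw 0.0 tilt 0.0022 F [ 0.2 -0.6 -0.7] gap 0.171 29.3
```

```bash
python3 -m inch '[{"jaw":1,"tx":2,"ty":6,"tz":0,"yaw":0},{"jaw":1,"tx":6,"ty":18,"tz":0,"yaw":0},{"jaw":1,"tx":13,"ty":38,"tz":0,"yaw":0},{"jaw":1,"tx":22,"ty":64,"tz":0,"yaw":0},{"jaw":1,"tx":31,"ty":92,"tz":0,"yaw":0},{"jaw":1,"tx":40,"ty":120,"tz":0,"yaw":0},{"jaw":1,"tx":49,"ty":147,"tz":0,"yaw":0},{"jaw":1,"tx":56,"ty":168,"tz":0,"yaw":0}]' >/dev/null
python3 -m inch '[{"jaw":1,"tx":5,"ty":14,"tz":0,"yaw":0},{"jaw":1,"tx":7,"ty":21,"tz":0,"yaw":0},{"jaw":1,"tx":7.5,"ty":23,"tz":0,"yaw":0},{"jaw":1,"tx":7.5,"ty":23,"tz":8,"yaw":0},{"jaw":1,"tx":7.5,"ty":23,"tz":24,"yaw":0},{"jaw":1,"tx":7.5,"ty":23,"tz":44,"yaw":0},{"jaw":1,"tx":7.5,"ty":23,"tz":60,"yaw":0},{"jaw":1,"tx":7.5,"ty":23,"tz":70,"yaw":0}]' >/dev/null
python3 -m inch '[{"jaw":1,"tx":0,"ty":0,"tz":6,"yaw":0},{"jaw":1,"tx":0,"ty":0,"tz":14,"yaw":0},{"jaw":1,"tx":0,"ty":0,"tz":22,"yaw":0},{"jaw":1,"tx":0,"ty":0,"tz":30,"yaw":0},{"jaw":1,"tx":0,"ty":0,"tz":35,"yaw":0},{"jaw":1,"tx":0,"ty":0,"tz":38,"yaw":0},{"jaw":1,"tx":0,"ty":0,"tz":38,"yaw":0},{"jaw":1,"tx":0,"ty":0,"tz":38,"yaw":0}]'
python3 -c "
from h import *
go(.653,.0255,.0547)"
```

```text
clock: 19.95
ee_pos: [0.6523, 0.0253, 0.0549]
orientation: [0.65, 0.76, 0.0, 0.0]
wrist_force: [0.0, -0.2, 0.0]
finger_gap: 0.174
grasp_force: 29.5
t 19.9 pos [0.6523 0.0253 0.0549] d [0.1 0.7 0.2] yaw 0.0 tilt 0.0005 F [ 0.  -0.2  0. ] gap 0.174 29.5
```

```bash
python3 -m inch '[{"jaw":1,"tx":0,"ty":0,"tz":0,"yaw":0},{"jaw":0.75,"tx":0,"ty":0,"tz":0,"yaw":0},{"jaw":0.7,"tx":0,"ty":0,"tz":0,"yaw":0},{"jaw":0.6,"tx":0,"ty":0,"tz":0,"yaw":0},{"jaw":0.5,"tx":0,"ty":0,"tz":0,"yaw":0},{"jaw":0.4,"tx":0,"ty":0,"tz":0,"yaw":0},{"jaw":0.4,"tx":0,"ty":0,"tz":-5,"yaw":0},{"jaw":0.4,"tx":0,"ty":0,"tz":-20,"yaw":0}]' >/dev/null
python3 -m inch '[{"jaw":0.4,"tx":0,"ty":0,"tz":-15,"yaw":0},{"jaw":0.4,"tx":0,"ty":0,"tz":-40,"yaw":0},{"jaw":0.4,"tx":0,"ty":0,"tz":-65,"yaw":0},{"jaw":0.4,"tx":0,"ty":-25,"tz":-80,"yaw":0},{"jaw":0.4,"tx":0,"ty":-58,"tz":-80,"yaw":0},{"jaw":0.4,"tx":0,"ty":-92,"tz":-80,"yaw":0},{"jaw":0.4,"tx":0,"ty":-125,"tz":-80,"yaw":0},{"jaw":0.4,"tx":0,"ty":-158,"tz":-80,"yaw":0}]' >/dev/null
python3 -m inch '[{"jaw":0.4,"tx":0,"ty":-25,"tz":0,"yaw":0},{"jaw":0.4,"tx":0,"ty":-33,"tz":0,"yaw":0},{"jaw":0.4,"tx":0,"ty":-33,"tz":0,"yaw":0},{"jaw":0.4,"tx":0,"ty":-33,"tz":10,"yaw":0},{"jaw":0.4,"tx":0,"ty":-33,"tz":25,"yaw":0},{"jaw":0.4,"tx":0,"ty":-33,"tz":35,"yaw":0},{"jaw":0.4,"tx":0,"ty":-33,"tz":40,"yaw":0},{"jaw":0.4,"tx":0,"ty":-33,"tz":40,"yaw":0}]' >/dev/null
python3 - <<'E'
from h import *
go(.4635,-.0045,.058)
cv2.imwrite("pics/c10.png",cv2.resize(get_image("scene")[40:340,190:430],(480,600)))
E
```

```text
t 22.4 pos [ 0.4634 -0.004   0.1137] d [-0.5  0.2 55.7] yaw 0.0 tilt 0.0018 F [-0.1 -0.1  0.9] gap 0.597 0.0
```

View pics/c10.png

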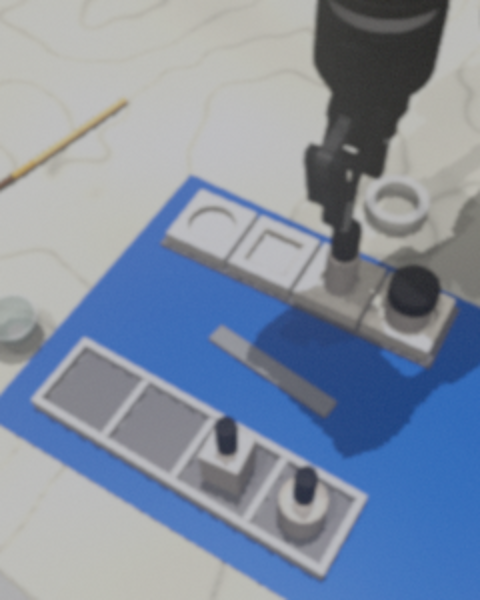

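The square bottle stands centred in its compartment (228,470), and the gripper is over the slim cap (345,238). Gripping the slim bottle.

```bash
python3 -m inch '[{"jaw":0.4,"tx":0,"ty":0,"tz":10,"yaw":0},{"jaw":0.4,"tx":0,"ty":0,"tz":25,"yaw":0},{"jaw":0.4,"tx":0,"ty":0,"tz":40,"yaw":0},{"jaw":0.4,"tx":0,"ty":0,"tz":50,"yaw":0},{"jaw":0.4,"tx":0,"ty":0,"tz":54,"yaw":0},{"jaw":0.4,"tx":0,"ty":0,"tz":54,"yaw":0},{"jaw":0.55,"tx":0,"ty":0,"tz":54,"yaw":0},{"jaw":0.65,"tx":0,"ty":0,"tz":54,"yaw":0}]' 30
python3 -m inch '[{"jaw":0.75,"tx":0,"ty":0,"tz":0,"yaw":0},{"jaw":0.9,"tx":0,"ty":0,"tz":0,"yaw":0},{"jaw":1,"tx":0,"ty":0,"tz":0,"yaw":0},{"jaw":1,"tx":0,"ty":0,"tz":0,"yaw":0},{"jaw":1,"tx":0,"ty":0,"tz":0,"yaw":0},{"jaw":1,"tx":0,"ty":0,"tz":0,"yaw":0},{"jaw":1,"tx":0,"ty":0,"tz":0,"yaw":0},{"jaw":1,"tx":0,"ty":0,"tz":0,"yaw":0}]' 30
python3 -m inch '[{"jaw":1,"tx":0,"ty":0,"tz":-4,"yaw":0},{"jaw":1,"tx":0,"ty":0,"tz":-14,"yaw":0},{"jaw":1,"tx":0,"ty":0,"tz":-30,"yaw":0},{"jaw":1,"tx":0,"ty":0,"tz":-50,"yaw":0},{"jaw":1,"tx":0,"ty":0,"tz":-70,"yaw":0},{"jaw":1,"tx":0,"ty":0,"tz":-90,"yaw":0},{"jaw":1,"tx":0,"ty":0,"tz":-101,"yaw":0},{"jaw":1,"tx":0,"ty":0,"tz":-105,"yaw":0}]'
python3 -c "
from h import *
go(.6605,-.038,.16)"
```

```text
clock: 23.2
ee_pos: [0.4639, -0.0043, 0.0612]
orientation: [0.65, 0.76, 0.0, 0.001]
wrist_force: [-0.3, -0.3, -0.5]
finger_gap: 0.35
grasp_force: 0.0
clock: 24.0
ee_pos: [0.4638, -0.0043, 0.0612]
orientation: [0.65, 0.76, 0.0, 0.001]
wrist_force: [-0.1, -0.1, 6.3]
finger_gap: 0.268
grasp_force: 29.5
clock: 24.8
ee_pos: [0.4639, -0.0042, 0.167]
orientation: [0.65, 0.76, 0.001, 0.001]
wrist_force: [-0.4, 0.0, -0.9]
finger_gap: 0.265
grasp_force: 29.4
t 24.8 pos [ 0.4639 -0.0042  0.167 ] d [-63.7 189.    7.4] yaw 0.0 tilt 0.0021 F [-0.4  0.  -0.9] gap 0.265 29.4
```

```bash
python3 -m inch '[{"jaw":1,"tx":-2,"ty":6,"tz":0,"yaw":0},{"jaw":1,"tx":-6,"ty":18,"tz":0,"yaw":0},{"jaw":1,"tx":-13,"ty":38,"tz":0,"yaw":0},{"jaw":1,"tx":-22,"ty":64,"tz":0,"yaw":0},{"jaw":1,"tx":-31,"ty":92,"tz":0,"yaw":0},{"jaw":1,"tx":-40,"ty":120,"tz":0,"yaw":0},{"jaw":1,"tx":-49,"ty":147,"tz":0,"yaw":0},{"jaw":1,"tx":-56,"ty":166,"tz":0,"yaw":0}]' >/dev/null
python3 -m inch '[{"jaw":1,"tx":-5,"ty":14,"tz":0,"yaw":0},{"jaw":1,"tx":-7,"ty":21,"tz":0,"yaw":0},{"jaw":1,"tx":-7.5,"ty":23,"tz":0,"yaw":0},{"jaw":1,"tx":-7.5,"ty":23,"tz":8,"yaw":0},{"jaw":1,"tx":-7.5,"ty":23,"tz":24,"yaw":0},{"jaw":1,"tx":-7.5,"ty":23,"tz":44,"yaw":0},{"jaw":1,"tx":-7.5,"ty":23,"tz":60,"yaw":0},{"jaw":1,"tx":-7.5,"ty":23,"tz":70,"yaw":0}]' >/dev/null
python3 -m inch '[{"jaw":1,"tx":0,"ty":0,"tz":6,"yaw":0},{"jaw":1,"tx":0,"ty":0,"tz":14,"yaw":0},{"jaw":1,"tx":0,"ty":0,"tz":22,"yaw":0},{"jaw":1,"tx":0,"ty":0,"tz":30,"yaw":0},{"jaw":1,"tx":0,"ty":0,"tz":35,"yaw":0},{"jaw":1,"tx":0,"ty":0,"tz":38,"yaw":0},{"jaw":1,"tx":0,"ty":0,"tz":38,"yaw":0},{"jaw":1,"tx":0,"ty":0,"tz":38,"yaw":0}]'
python3 -c "
from h import *
go(.6605,-.038,.058)"
```

```text
clock: 27.2
ee_pos: [0.6602, -0.0378, 0.0579]
orientation: [0.65, 0.76, 0.0, 0.0]
wrist_force: [-0.1, 0.3, 0.0]
finger_gap: 0.265
grasp_force: 29.6
t 27.2 pos [ 0.6602 -0.0378  0.0579] d [-0.3  0.3 -0.1] yaw 0.0 tilt 0.0005 F [-0.1  0.3  0. ] gap 0.265 29.6
```

```bash
python3 -m inch '[{"jaw":1,"tx":0,"ty":0,"tz":0,"yaw":0},{"jaw":0.7,"tx":0,"ty":0,"tz":0,"yaw":0},{"jaw":0.65,"tx":0,"ty":0,"tz":0,"yaw":0},{"jaw":0.55,"tx":0,"ty":0,"tz":0,"yaw":0},{"jaw":0.45,"tx":0,"ty":0,"tz":0,"yaw":0},{"jaw":0.4,"tx":0,"ty":0,"tz":0,"yaw":0},{"jaw":0.4,"tx":0,"ty":0,"tz":-5,"yaw":0},{"jaw":0.4,"tx":0,"ty":0,"tz":-20,"yaw":0}]' >/dev/null
python3 -m inch '[{"jaw":0.4,"tx":0,"ty":0,"tz":-15,"yaw":0},{"jaw":0.4,"tx":0,"ty":0,"tz":-40,"yaw":0},{"jaw":0.4,"tx":0,"ty":0,"tz":-65,"yaw":0},{"jaw":0.4,"tx":17,"ty":-25,"tz":-80,"yaw":0},{"jaw":0.3,"tx":39,"ty":-58,"tz":-80,"yaw":0},{"jaw":0.2,"tx":61,"ty":-92,"tz":-80,"yaw":0},{"jaw":0.1,"tx":83,"ty":-125,"tz":-80,"yaw":0},{"jaw":0.1,"tx":105,"ty":-158,"tz":-80,"yaw":0}]' >/dev/null
python3 -m inch '[{"jaw":0.1,"tx":15,"ty":-23,"tz":0,"yaw":0},{"jaw":0.1,"tx":22,"ty":-32,"tz":0,"yaw":0},{"jaw":0.1,"tx":22,"ty":-32,"tz":0,"yaw":0},{"jaw":0.1,"tx":22,"ty":-32,"tz":15,"yaw":0},{"jaw":0.1,"tx":22,"ty":-32,"tz":35,"yaw":0},{"jaw":0.1,"tx":22,"ty":-32,"tz":55,"yaw":0},{"jaw":0.1,"tx":22,"ty":-32,"tz":70,"yaw":0},{"jaw":0.1,"tx":22,"ty":-32,"tz":75,"yaw":0}]' >/dev/null
python3 - <<'E'
from h import *
go(.453,.058,.02)
cv2.imwrite("pics/c11.png",cv2.resize(get_image("scene")[40:340,190:430],(480,600)))
E
```

```text
t 29.6 pos [0.4536 0.0578 0.0815] d [ 0.3 -0.5 61.5] yaw -0.001 tilt 0.0011 F [ 0.8 -0.  -0.2] gap 0.901 0.0
```

View pics/c11.png

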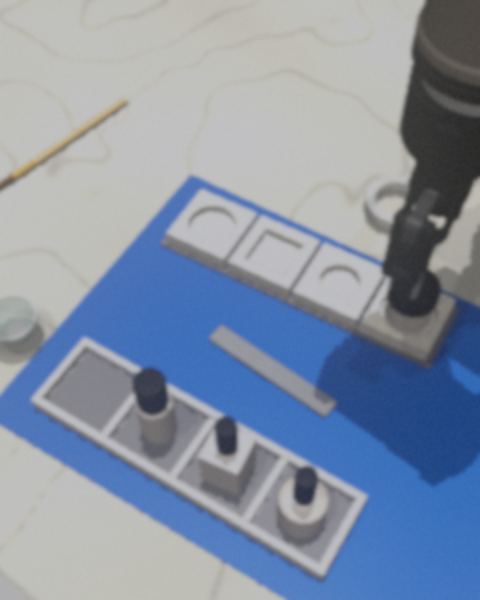

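Three bottles stand properly in the tray, and the gripper is over the jar (410,290). Gripping the jar.

```bash
python3 -m inch '[{"jaw":0.1,"tx":0,"ty":0,"tz":10,"yaw":0},{"jaw":0.1,"tx":0,"ty":0,"tz":24,"yaw":0},{"jaw":0.1,"tx":0,"ty":0,"tz":38,"yaw":0},{"jaw":0.1,"tx":0,"ty":0,"tz":50,"yaw":0},{"jaw":0.1,"tx":0,"ty":0,"tz":57,"yaw":0},{"jaw":0.1,"tx":0,"ty":0,"tz":60,"yaw":0},{"jaw":0.3,"tx":0,"ty":0,"tz":60,"yaw":0},{"jaw":0.4,"tx":0,"ty":0,"tz":60,"yaw":0}]' 30
python3 -m inch '[{"jaw":0.5,"tx":0,"ty":0,"tz":0,"yaw":0},{"jaw":0.6,"tx":0,"ty":0,"tz":0,"yaw":0},{"jaw":0.8,"tx":0,"ty":0,"tz":0,"yaw":0},{"jaw":1,"tx":0,"ty":0,"tz":0,"yaw":0},{"jaw":1,"tx":0,"ty":0,"tz":0,"yaw":0},{"jaw":1,"tx":0,"ty":0,"tz":0,"yaw":0},{"jaw":1,"tx":0,"ty":0,"tz":0,"yaw":0},{"jaw":1,"tx":0,"ty":0,"tz":0,"yaw":0}]' 30
python3 -m inch '[{"jaw":1,"tx":0,"ty":0,"tz":-4,"yaw":0},{"jaw":1,"tx":0,"ty":0,"tz":-14,"yaw":0},{"jaw":1,"tx":0,"ty":0,"tz":-30,"yaw":0},{"jaw":1,"tx":0,"ty":0,"tz":-50,"yaw":0},{"jaw":1,"tx":0,"ty":0,"tz":-70,"yaw":0},{"jaw":1,"tx":0,"ty":0,"tz":-90,"yaw":0},{"jaw":1,"tx":0,"ty":0,"tz":-106,"yaw":0},{"jaw":1,"tx":0,"ty":0,"tz":-115,"yaw":0}]'
python3 -c "
from h import *
go(.6678,-.1015,.018)"
```

```text
clock: 30.45
ee_pos: [0.4531, 0.0583, 0.0231]
orientation: [0.65, 0.76, 0.0, 0.0]
wrist_force: [0.8, -0.3, 0.1]
finger_gap: 0.608
grasp_force: 0.0
clock: 31.25
ee_pos: [0.453, 0.0584, 0.0233]
orientation: [0.65, 0.76, 0.0, 0.0]
wrist_force: [-0.8, -0.1, 5.7]
finger_gap: 0.477
grasp_force: 30.0
clock: 32.05
ee_pos: [0.4532, 0.0584, 0.1396]
orientation: [0.65, 0.76, 0.001, 0.001]
wrist_force: [0.4, -0.3, -1.5]
finger_gap: 0.485
grasp_force: 30.5
t 32.0 pos [0.4532 0.0584 0.1396] d [-191.   187.   122.2] yaw 0.0 tilt 0.0026 F [ 0.4 -0.3 -1.5] gap 0.485 30.5
```

```bash
python3 -m inch '[{"jaw":1,"tx":-6,"ty":6,"tz":0,"yaw":0},{"jaw":1,"tx":-20,"ty":20,"tz":0,"yaw":0},{"jaw":1,"tx":-42,"ty":41,"tz":0,"yaw":0},{"jaw":1,"tx":-66,"ty":65,"tz":0,"yaw":0},{"jaw":1,"tx":-90,"ty":88,"tz":0,"yaw":0},{"jaw":1,"tx":-114,"ty":112,"tz":0,"yaw":0},{"jaw":1,"tx":-138,"ty":135,"tz":0,"yaw":0},{"jaw":1,"tx":-160,"ty":157,"tz":0,"yaw":0}]' >/dev/null
python3 -m inch '[{"jaw":1,"tx":-17,"ty":17,"tz":0,"yaw":0},{"jaw":1,"tx":-26,"ty":25,"tz":0,"yaw":0},{"jaw":1,"tx":-30,"ty":29,"tz":0,"yaw":0},{"jaw":1,"tx":-31,"ty":30,"tz":0,"yaw":0},{"jaw":1,"tx":-31,"ty":30,"tz":12,"yaw":0},{"jaw":1,"tx":-31,"ty":30,"tz":32,"yaw":0},{"jaw":1,"tx":-31,"ty":30,"tz":54,"yaw":0},{"jaw":1,"tx":-31,"ty":30,"tz":72,"yaw":0}]' >/dev/null
python3 -m inch '[{"jaw":1,"tx":0,"ty":0,"tz":8,"yaw":0},{"jaw":1,"tx":0,"ty":0,"tz":16,"yaw":0},{"jaw":1,"tx":0,"ty":0,"tz":25,"yaw":0},{"jaw":1,"tx":0,"ty":0,"tz":34,"yaw":0},{"jaw":1,"tx":0,"ty":0,"tz":41,"yaw":0},{"jaw":1,"tx":0,"ty":0,"tz":45,"yaw":0},{"jaw":1,"tx":0,"ty":0,"tz":47,"yaw":0},{"jaw":1,"tx":0,"ty":0,"tz":47,"yaw":0}]'
python3 -c "
from h import *
go(.6678,-.1015,.020)"
```

```text
clock: 34.45
ee_pos: [0.6671, -0.1015, 0.0194]
orientation: [0.65, 0.76, 0.0, 0.0]
wrist_force: [-1.5, -0.2, 2.4]
finger_gap: 0.481
grasp_force: 30.8
t 34.5 pos [ 0.6671 -0.1015  0.0194] d [-0.1  0.7 -0.6] yaw 0.0 tilt 0.0007 F [-1.5 -0.2  2.4] gap 0.481 30.8
```

Touching the floor lightly (2.4 N). Release and back away.

```bash
python3 -m inch '[{"jaw":1,"tx":0,"ty":0,"tz":0,"yaw":0},{"jaw":0.5,"tx":0,"ty":0,"tz":0,"yaw":0},{"jaw":0.4,"tx":0,"ty":0,"tz":0,"yaw":0},{"jaw":0.3,"tx":0,"ty":0,"tz":0,"yaw":0},{"jaw":0.2,"tx":0,"ty":0,"tz":0,"yaw":0},{"jaw":0.1,"tx":0,"ty":0,"tz":0,"yaw":0},{"jaw":0.1,"tx":0,"ty":0,"tz":0,"yaw":0},{"jaw":0.1,"tx":0,"ty":0,"tz":-10,"yaw":0}]'
python3 -m inch '[{"jaw":0.1,"tx":0,"ty":0,"tz":-10,"yaw":0},{"jaw":0.1,"tx":0,"ty":0,"tz":-30,"yaw":0},{"jaw":0.1,"tx":0,"ty":0,"tz":-60,"yaw":0},{"jaw":0.1,"tx":0,"ty":0,"tz":-100,"yaw":0},{"jaw":0.1,"tx":0,"ty":0,"tz":-140,"yaw":0},{"jaw":0.1,"tx":-40,"ty":-20,"tz":-150,"yaw":0},{"jaw":0.1,"tx":-80,"ty":-50,"tz":-150,"yaw":0},{"jaw":0.1,"tx":-120,"ty":-80,"tz":-150,"yaw":0}]' >/dev/null
python3 -m inch '[{"jaw":0.1,"tx":-40,"ty":-40,"tz":0,"yaw":0},{"jaw":0.1,"tx":-80,"ty":-70,"tz":0,"yaw":0},{"jaw":0.1,"tx":-100,"ty":-80,"tz":0,"yaw":0},{"jaw":0.1,"tx":-100,"ty":-80,"tz":0,"yaw":0},{"jaw":0.1,"tx":-100,"ty":-80,"tz":0,"yaw":0},{"jaw":0.1,"tx":-100,"ty":-80,"tz":0,"yaw":0},{"jaw":0.1,"tx":-100,"ty":-80,"tz":0,"yaw":0},{"jaw":0.1,"tx":-100,"ty":-80,"tz":0,"yaw":0}]'
python3 - <<'E'
from h import *
a=cv2.resize(get_image("scene")[190:340,190:390],(400,300));b=cv2.resize(get_image("top")[100:220,210:370],(400,300))
cv2.imwrite("pics/c12.png",np.hstack([a,b]))
E
```

```text
clock: 35.25
ee_pos: [0.6659, -0.1012, 0.0275]
orientation: [0.65, 0.76, -0.001, -0.001]
wrist_force: [0.3, 0.7, -0.1]
finger_gap: 0.9
grasp_force: 0.0
clock: 36.85
ee_pos: [0.5434, -0.3424, 0.1789]
orientation: [0.65, 0.76, 0.0, 0.0]
wrist_force: [-0.1, 0.5, -0.7]
finger_gap: 0.899
grasp_force: 0.0
```

View pics/c12.png

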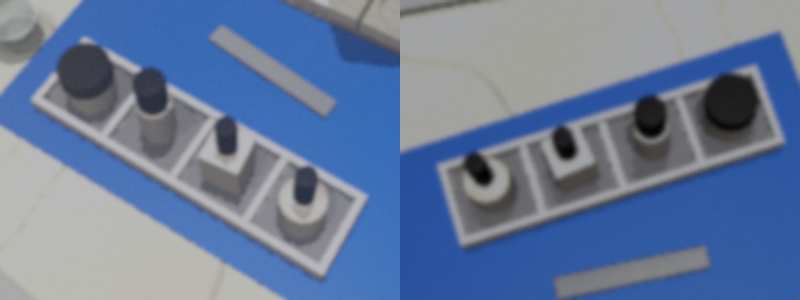

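All four stand upright in the tray, left to right round, square, slim, jar (top crop (485,185), (568,160), (650,128), (730,103)), and the arm is clear. Handing in.

```bash
python3 -c "
from plant import *
print(sign_off())"
```

```text
the job is handed in; nothing more can be done
None
```

I moved all four containers to the tray in reverse order (left to right: round, square, slim, jar) and handed the job in at about 37 s; the last pictures show them upright in their compartments with the arm clear, but sign-off returned no verdict.

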